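# Let a spring winch run back at its pawl

### The arm

A 6-joint arm with a two-finger parallel gripper is mounted at the origin on the work surface; the furniture and walls round the work are solid. World frame = base frame: x ahead of the robot, y to its left, z up, the work surface at z = 0. Lengths are in m, angles in rad, forces in N, time in s.
With the tool pointing down it reaches from about 0.375 to 0.9 m from the base axis. Payload 3.1 kg.
Tool frame: the origin (TCP) lies midway between the tips of the shut fingers; the grasp point (between the pads) lies 19 mm behind it; z points along the fingers, y is the line along which they close (so a half turn about z gives the same grasp; the last joint's range is limited). The gripper opens to 85 mm and grips with 20 to 120 N. Pads are 22 mm wide; open, the fingers measure 114 mm over their backs; the gripper's body (76 mm by 85 mm) begins 54 mm behind the grasp point. The pads swing forward as they close: fully open they stand 13 mm farther back than shut.
Start: joints at [1.107, 0.527, 1.433, -0, 1.181, -0.178], TCP at [0.176, 0.6, 0.231] pointing down, gripper open.
Joint ranges: [-3.08, 3.08], [-0.75, 2.2], [0.22, 2.44], [-1.43, 4.57], [0, 2.65], [-2.85, 2.85]. Speed limits (rad/s): [2.79, 2.79, 3.14, 3.14, 3.14, 3.14].

### API

Orientations are given as a unit quaternion [x, y, z, w].
In Python, from station import manip gives the robot as it stands.
- The arm moves only by the tool step_arm, never from a script. Its argument "targets" is text: rows parted by semicolons, each of 4 numbers parted by spaces: the shift along the tool's x, y, z in mm, then the turn about the tool's z in degrees. A call has 1 to 12 rows; each row is the pose to reach, as a shift and turn from the pose commanded when the call began, along the tool's axes at that moment; what a row does not reach only later rows make up. A row lasts 1/10 s, in which the tool goes at most 50 mm and 8.59 degrees, less where a joint would pass 70% of its speed; a pose out of reach is approached as far as the arm can. A call with a gripper value outside its range is refused whole. "gripper" is the closure, from 0 (fully open) to 1 (shut), set as the call begins (left out, the last holds). The fingers move at their own pace and stop on an object; "squeeze" is the grip in N (left out, the last holds). Time passes only in rows, so rows that repeat a pose let the fingers close. It gives the time, the measured TCP pose, the force, the opening and the grip force at its end, in the units of the state.
- manip.sense(): the state, without advancing time (a new reading comes with each control period).
- manip.snapshot(name): name is "scene" or "top"; returns the picture (384x512x3 uint8, red, green, blue); there is no depth.
- manip.get_calibration(name): a dict with "fov_y" (degrees; the focal length in pixels is half the picture's height over the tangent of half this angle, whatever the lens; pixels are square), "cx", "cy" (the principal point, pixels), "extrinsics" (4x4, takes a point from camera to world coordinates). Camera axes: x right, y down, z forward; pixel columns grow to the right and rows downward; lengths in m; the calibration is good to about 2 mm. A picture is of the moment at which its call begins. get_calibration takes no time and is no camera call.
- manip.sign_off(): hands the job in; it is judged then, once.
Trained networks look in the newest picture that a camera, given by its name, has taken for a name from the list of things; names that differ only in an ending like _2 or _b are one class to them, and where a whole thing is asked for, a point or a joint stands for the part that bears it (a point fixed in the world has none). Each returns a list of dicts, best first, with "p" (0 to 1); they miss things now and then, are a little off and sometimes report something else, mostly with a low value. They report only what shows in the picture. A call takes as long as a camera call.
- manip.recognise(camera, query): "position" ([column, row] in pixels, amid what is visible of it).
- manip.masks_of(camera, query): "pixels" (384x512 bool, what is visible of it) and "position" ([column, row] in pixels, amid what is visible of it).
- manip.mark_of(camera, query): "position" ([column, row] in pixels: a listed point, or the origin of a listed thing).
The state is a dict: "t": time; "q": joint angles; "qd": joint speeds; "tau": joint torques, N m; "tcp_pos": TCP position; "tool_rot": TCP orientation; "force": force on the tool from outside, world axes, zero at the start; "ft_torque": the same for the moment, N m; "finger_gap": opening from 0.0 (shut) to 1.0 (fully open); "gripper_force": force on a finger pad.
Only numpy, scipy, OpenCV 4.12 (cv2) and the standard library are available. Lean on these libraries where they do the work, as an engineer would, in place of code of your own. Each camera call takes 0.05 s, during which the arm holds its last target. There are 200 camera calls.

### The job

Two small spring winches stand wound up on the bench, each held by the pawl on its toothed wheel. On the one with the wide drum, lift the pawl clear by its grip bar, keep it up until the drum has turned all the way back and stands still, then drop the pawl back between the teeth. Leave the other winch, with the narrow drum, locked and its pawl down.

Things in the scene. Friction and masses are not known exactly. Their poses are not given: they have to be found in the camera images.
- wide_handle (a point): Middle of the grip bar (black, 52 long, 12 wide, 18 mm high) at the free end of the wide winch's pawl; 131 mm above the table with the pawl down, free space under and beside it. x: along the bar, away from the robot; y: across it; z: up. The pivot lies 160 mm along +x and 9 mm below; the pawl swings up about y there: the bar climbs 24 mm by 0.15 rad, 48 mm by 0.30 rad.
- wide_pawl (a joint): Angle (rad) of the wide winch's pawl, a dark steel arm over the top of the toothed wheel: 0 down between the teeth, growing as the bar is raised, at most 0.60. The nose is clear of the teeth above 0.15; 0.25 to 0.40 is a good height. It weighs about 80 g, takes under 3 N to raise and falls shut by itself when let go.
- wide_drum (a joint): Angle (rad) of the wide drum: 0 fully run back at its stop, more when wound; starts at 1.7 to 5.3. Aluminium, 62 mm between 74 mm flanges, empty; its one dark rib faces level to the front at 0. With the pawl clear a damped spring turns it back by itself at 0.7 to 1.6 rad/s (2 to 6 s in all). A pawl let down early catches the next of ten teeth (every 0.63 rad).
- wide_winch: The winch to release, fixed to the table: grey base 150 x 110 mm, drum 62 mm wide, nothing higher than 145 mm. Origin: on the table under the axle, mid-width; x away from the robot, z up. With the pawl down its grip bar's middle lies 95 mm toward -x, 25 mm toward -y, 131 mm up.
- narrow_winch: The other winch, to be left alone: same frame, wheel, pawl and grip bar, but a drum only 20 mm wide on a base 150 x 68 mm. Origin and axes as for the wide one. Its grip bar's middle lies 95 mm toward -x, 4 mm toward -y, 131 mm up.
- narrow_pawl (a joint): Angle (rad) of the narrow winch's pawl: 0 down between the teeth, growing as it is raised; it must stay down.

How it is judged:
On the way, in this order (a step that is already met when the one before it is completed fails the run):
1. the wide winch's pawl is lifted clear of the teeth (value of joint wide_pawl above 0.14 rad), for 0.2 s.
2. with the pawl still up, the wide drum has turned all the way back (value of joint wide_drum below 0.1 rad and value of joint wide_pawl above 0.1 rad), for 0.1 s.
At the end, for the whole second after the job is handed in: The wide drum is fully run back (within 0.1 rad of its stop), its pawl is down between the teeth (within 0.05 rad), and the narrow winch's pawl is down (within 0.05 rad) (value of joint wide_drum below 0.1 rad and value of joint each of wide_pawl, narrow_pawl below 0.05 rad); the robot touches nothing.
It fails at once if the narrow winch's pawl is lifted off its wheel (value of joint narrow_pawl above 0.1 rad).
It also fails if it takes over 48 s, if anything falls off the work surface, if the arm or the gripper's body presses on something with over 40 N, if the wrist force passes 120 N, or if a joint passes its speed limit or range.

## Working session

There is one attempt and no reset: what is moved stays moved. The work goes in short steps, Python scripts to look and compute and a tool call to move; the robot and the scene stay as the last step left them, time stands still between calls to the robot, and variables do not carry over. Pictures are saved under pics/ and viewed, at most 10 in all, crops included, and the job is handed in when it is done.

Besides the shell and the picture viewer there is one more tool, called after ">>>" as a command line: name --argument value ..., lists and objects as JSON in quotes. step_arm: Moves the arm, as the interface text tells. Its arguments: {"type":"object","properties":{"targets":{"type":"string"},"gripper":{"type":"number"},"squeeze":{"type":"number"}},"required":["targets"]}

```bash
mkdir -p pics
cat > h.py <<'E'
import numpy as np, cv2
from station import manip
def ray(cam,p):
    c=manip.get_calibration(cam);E=np.array(c["extrinsics"]);f=192/np.tan(np.radians(c["fov_y"])/2)
    d=E[:3,:3]@np.array([(p[0]-c["cx"])/f,(p[1]-c["cy"])/f,1]);return E[:3,3],d/np.linalg.norm(d)
def atz(cam,p,z):
    o,d=ray(cam,p);return o+d*(z-o[2])/d[2]
def tri(a,b):
    A=0;B=0
    for o,d in(a,b):
        P=np.eye(3)-np.outer(d,d);A=A+P;B=B+P@o
    x=np.linalg.solve(A,B);return x,[np.linalg.norm((np.eye(3)-np.outer(d,d))@(x-o)) for o,d in(a,b)]
E
python3 - <<'E'
from h import *
np.set_printoptions(precision=4,suppress=True)
ims=[]
for c in("scene","top"):
    im=manip.snapshot(c);cv2.imwrite(f"pics/{c}1.png",im[:,:,::-1])
    print(c,manip.get_calibration(c))
    for q,z in(("wide_handle",.131),("wide_winch",0),("narrow_winch",0)):
        for r in manip.mark_of(c,q)[:3]: print(q,np.array(r["position"]),r["p"],atz(c,r["position"],z))
s=manip.sense();print(s["t"],s["tcp_pos"],s["tool_rot"])
E
```

```text
scene {'fov_y': 52.429351333262325, 'cx': 257.7135486518803, 'cy': 193.71380248765618, 'extrinsics': array([[ 0.5785, -0.484 ,  0.6566, -0.0008],
       [-0.8155, -0.3247,  0.4791, -0.4423],
       [-0.0187, -0.8126, -0.5825,  0.613 ],
       [ 0.    ,  0.    ,  0.    ,  1.    ]])}
wide_handle [304.3 225.3] 0.67 [ 0.5078 -0.179   0.131 ]
wide_winch [310.  244.2] 0.77 [ 0.5956 -0.1512  0.    ]
narrow_winch [207.6 201.4] 0.84 [0.5881 0.1516 0.    ]
narrow_winch [303.2 229.2] 0.33 [ 0.6321 -0.1124  0.    ]
top {'fov_y': 55.81631768923798, 'cx': 252.15357224308462, 'cy': 192.10965007331583, 'extrinsics': array([[ 0.0074, -0.999 ,  0.0433,  0.5115],
       [-1.    , -0.0072,  0.0046, -0.0269],
       [-0.0043, -0.0433, -0.9991,  0.94  ],
       [ 0.    ,  0.    ,  0.    ,  1.    ]])}
wide_handle [323.7 216.1] 0.56 [ 0.4942 -0.1828  0.131 ]
wide_winch [299.3 175.6] 0.91 [ 0.596  -0.1448  0.    ]
narrow_winch [187.7 177.9] 0.88 [0.588  0.1454 0.    ]
0.4 [0.1761 0.5996 0.2312] [ 0.1424  0.9898 -0.0001 -0.0001]
```

View pics/scene1.png

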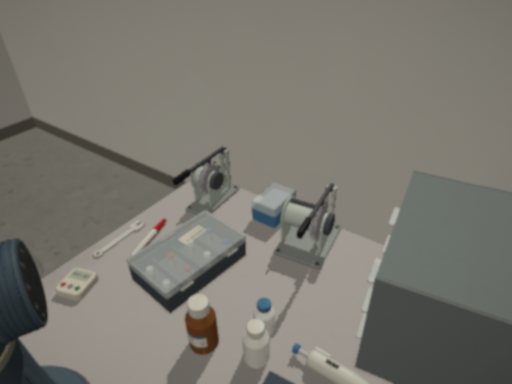

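View pics/top1.png

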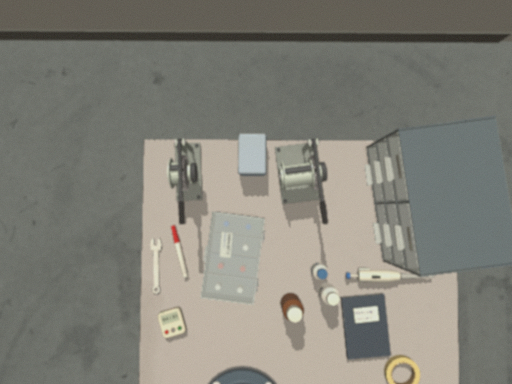

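The wide winch is on the right: in the top picture its base is at about (300,175) and its black bar at about (323,212). The narrow one is on the left, with its bar at (181,212). The networks agree. Next I refine the bar's centre and yaw.

Run:
```python
from h import *
np.set_printoptions(precision=4,suppress=True)
im=cv2.imread("pics/top1.png")
cv2.imwrite("pics/crop.png",cv2.resize(im[125:235,265:345],None,fx=5,fy=5,interpolation=cv2.INTER_CUBIC))
for q in("wide_handle","wide_pawl"):
    for r in manip.masks_of("top",q)[:2]:
        m=r["pixels"];ys,xs=np.nonzero(m);print(q,r["p"],m.sum(),xs.min(),xs.max(),ys.min(),ys.max(),r["position"])
g=im.max(2).astype(int)
m=(g<50);m[:195]=0;m[226:]=0;m[:,:312]=0;m[:,334:]=0
ys,xs=np.nonzero(m);print(len(xs),g[195:226,312:334].min())
P=np.array([atz("top",p,.137)[:2] for p in zip(xs,ys)])
c=P.mean(0);w,v=np.linalg.eigh(np.cov(P.T));print(c,np.degrees(np.arctan2(v[1,1],v[0,1])),np.sqrt(12*w),xs.mean(),ys.mean())
```

```text
wide_handle 0.71 362 312 327 140 224 [319.7, 197.0]
wide_pawl 0.9 451 311 327 139 224 [325.4, 182.9]
0 54<stdin>:12: RuntimeWarning: Mean of empty slice.
  ret = ret.dtype.type(ret / rcount)
  avg = a.mean(axis, **keepdims_kw)
  ret = um.true_divide(
<stdin>:12: RuntimeWarning: Degrees of freedom <= 0 for slice
  c *= np.true_divide(1, fact)
  c *= np.true_divide(1, fact)
Traceback (most recent call last):
ValueError: not enough values to unpack (expected 2, got 0)

During handling of the above exception, another exception occurred:

Traceback (most recent call last):
numpy.linalg.LinAlgError: 0-dimensional array given. Array must be at least two-dimensional
```

View pics/crop.png

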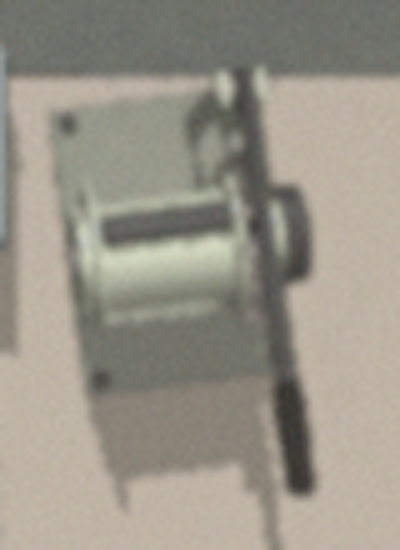

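```bash
cat >> h.py <<'E'
from scipy.spatial.transform import Rotation as R
def shift(goal):
    s=manip.sense();r=R.from_quat(s["tool_rot"]);y=r.as_matrix()[:,1]
    print(s["t"],s["tcp_pos"],"shift mm",1000*r.inv().apply(np.array(goal)-s["tcp_pos"]),"tool y deg",np.degrees(np.arctan2(y[1],y[0])),r.as_matrix()[:,2])
E
python3 - <<'E'
from h import *
np.set_printoptions(precision=4,suppress=True)
print(atz("top",(323.9,212.4),.138))
h=tri(ray("top",(323.7,213)),ray("scene",(304.3,225.3)));print(h)
b=atz("top",(323.9,212.4),.138)
shift((.43,.25,.2312));shift((b[0],b[1],.20))
E
```

```text
[ 0.5025 -0.1819  0.138 ]
(array([ 0.5014, -0.182 ,  0.1369]), [np.float64(0.00033299053367290846), np.float64(0.0003329905336729138)])
0.5 [0.1762 0.5996 0.2313] shift mm [-342.09   -263.8486    0.0977] tool y deg 73.62222267512584 [-0.     -0.0001 -1.    ]
0.5 [0.1762 0.5996 0.2313] shift mm [-533.4538 -657.8064   31.3394] tool y deg 73.62222267512584 [-0.     -0.0001 -1.    ]
```

>>> step_arm --targets "-342 -264 0 -12;-342 -264 0 -12;-342 -264 0 -12;-342 -264 0 -12;-342 -264 0 -12;-342 -264 0 -12;-342 -264 0 -12;-342 -264 0 -12;-533 -658 31 -24.4;-533 -658 31 -24.4;-533 -658 31 -24.4;-533 -658 31 -24.4" --gripper 0.3

```text
t: 1.7
tcp_pos: [0.4487, 0.0858, 0.2188]
tool_rot: [-0.07, 0.998, -0.0, 0.001]
force: [0.3, 0.4, 0.4]
finger_gap: 0.705
gripper_force: 0.0
```

```bash
python3 -c "
from h import *
shift((.502,-.182,.2))"
```

```text
1.7 [0.44873263 0.08583566 0.21875968] shift mm [ -15.23983376 -272.65056375   18.83342779] tool y deg 98.04471917284633 [ 1.12417533e-03 -5.18084032e-05 -9.99999367e-01]
```

>>> step_arm --targets "-12 -240 19 0;-12 -240 19 0;-12 -240 19 0;-12 -240 19 0;-12 -240 19 0;-12 -240 19 0;-12 -240 19 0"

```text
t: 2.4
tcp_pos: [0.4936, -0.1491, 0.1993]
tool_rot: [-0.069, 0.998, 0.0, -0.0]
force: [0.1, 0.1, -0.3]
finger_gap: 0.703
gripper_force: 0.0
```

```bash
python3 -c "
from h import *
for c in ('scene','top'):
    im=manip.snapshot(c);cv2.imwrite('pics/%s2.png'%c,cv2.resize(im[130:290,220:420,::-1],None,fx=3,fy=3))
shift((.502,-.182,.2))"
```

```text
2.5 [ 0.49310847 -0.14714256  0.19946563] shift mm [ -3.91934809 -35.75884237  -0.57467279] tool y deg 98.05439607832363 [-9.85217604e-04  9.04809685e-04 -9.99999105e-01]
```

View pics/scene2.png

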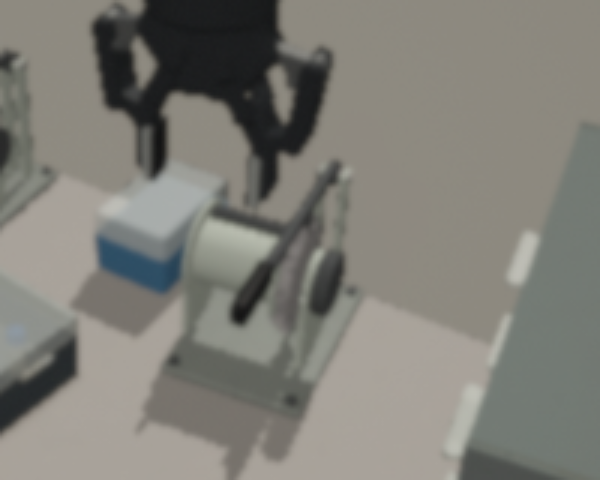

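The gripper (fingers at about (150,150) and (262,175) in the crop) hangs above and to the left of the bar (250,290), with a clear way down once shifted by 36 mm.

>>> step_arm --targets "-2 -36 0 0;-2 -36 0 0;-2 -36 0 0;-2 -36 0 0;-2 -36 20 0;-2 -36 20 0"

```text
t: 3.1
tcp_pos: [0.4989, -0.1813, 0.1779]
tool_rot: [-0.071, 0.997, 0.002, -0.002]
force: [-0.4, 0.4, -1.1]
finger_gap: 0.698
gripper_force: 0.0
```

```bash
python3 -c "
from h import *
a=[]
for c in ('scene','top'):
    im=manip.snapshot(c);a.append(cv2.resize(im[150:260,270:370,::-1],None,fx=4,fy=4,interpolation=cv2.INTER_CUBIC))
cv2.imwrite('pics/both3.png',np.hstack(a))
shift((.502,-.182,.112))"
```

```text
3.2 [ 0.50026767 -0.18242984  0.17946388] shift mm [-1.8568553   0.10727149 67.46185245] tool y deg 98.09143823980807 [-1.34798652e-03  9.23175433e-04 -9.99998665e-01]
```

View pics/both3.png

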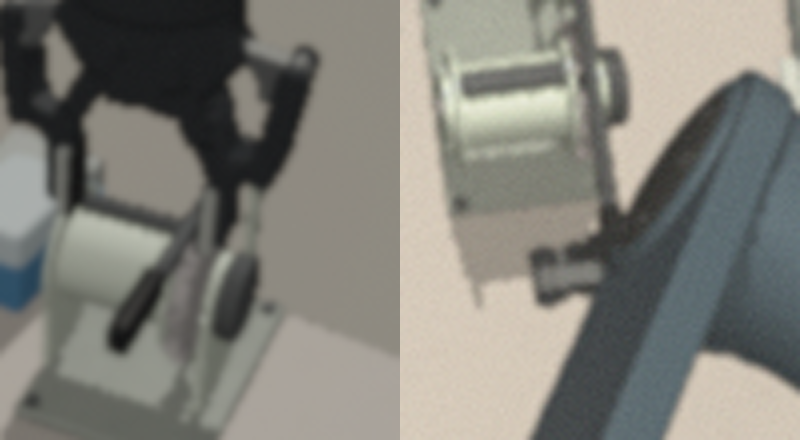

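The fingertips, at (70,205) and (225,240) in the left crop, straddle the bar at (140,300). I go straight down and close.

>>> step_arm --targets "-1 0 35 0;-1 0 67 0;-1 0 67 0;-1 0 67 0"

```text
t: 3.6
tcp_pos: [0.502, -0.1833, 0.1131]
tool_rot: [-0.07, 0.998, 0.0, -0.0]
force: [-0.2, 0.6, -0.3]
finger_gap: 0.7
gripper_force: 0.0
```

>>> step_arm --targets "0 0 0 0;0 0 0 0;0 0 0 0;0 0 0 0;0 0 0 0;0 0 0 0;0 0 0 0" --gripper 1 --squeeze 20

```text
t: 4.3
tcp_pos: [0.502, -0.1813, 0.1138]
tool_rot: [-0.069, 0.998, 0.002, 0.001]
force: [0.5, 7.8, 6.2]
finger_gap: 0.137
gripper_force: 24.1
```

The gap of 12 mm equals the bar's width, so it is held. Lifting along the arc.

>>> step_arm --targets "-1 0 -8 0;-2 0 -16 0;-4 0 -24 0;-5 0 -32 0;-6 0 -40 0;-9 0 -50 0;-9 0 -50 0;-9 0 -50 0"

```text
t: 5.1
tcp_pos: [0.5114, -0.18, 0.1631]
tool_rot: [-0.069, 0.998, 0.002, 0.001]
force: [2.8, 7.1, -1.8]
finger_gap: 0.135
gripper_force: 22.9
```

```bash
python3 -c "
from h import *
a=[]
for c in ('scene','top'):
    im=manip.snapshot(c);a.append(cv2.resize(im[140:250,270:370,::-1],None,fx=4,fy=4,interpolation=cv2.INTER_CUBIC))
cv2.imwrite('pics/both4.png',np.hstack(a))
shift((.502,-.182,.112))"
```

```text
5.2 [ 0.51136243 -0.18000872  0.16297227] shift mm [ 9.6768105  -0.84383988 50.94546383] tool y deg 97.94523375781249 [ 0.00205773  0.00357177 -0.9999915 ]
```

View pics/both4.png

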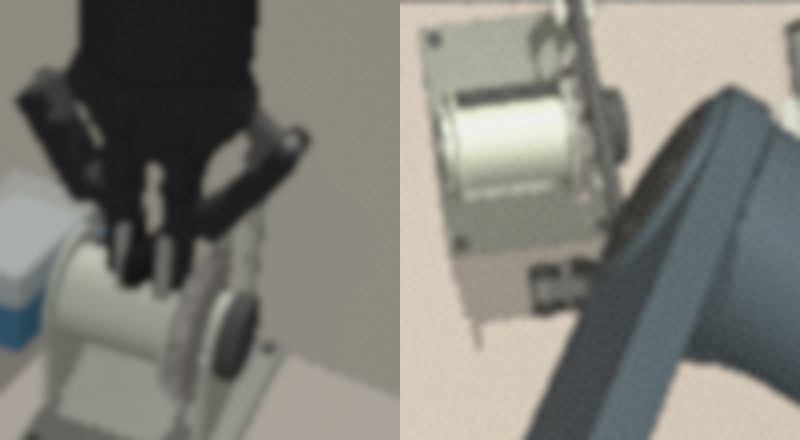

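The bar is up in the fingers (140,260), and the rib has begun to move (it was at row 75 of the drum and is now at about 97 in the shifted crop). I hold while it runs back.

>>> step_arm --targets "0 0 0 0;0 0 0 0;0 0 0 0;0 0 0 0;0 0 0 0;0 0 0 0;0 0 0 0;0 0 0 0;0 0 0 0;0 0 0 0;0 0 0 0;0 0 0 0"

```text
t: 6.4
tcp_pos: [0.5114, -0.18, 0.163]
tool_rot: [-0.069, 0.998, 0.002, 0.001]
force: [2.9, 6.8, -0.2]
finger_gap: 0.137
gripper_force: 22.9
```

>>> step_arm --targets "0 0 0 0;0 0 0 0;0 0 0 0;0 0 0 0;0 0 0 0;0 0 0 0;0 0 0 0;0 0 0 0;0 0 0 0;0 0 0 0;0 0 0 0;0 0 0 0"

```text
t: 7.6
tcp_pos: [0.5113, -0.18, 0.1629]
tool_rot: [-0.069, 0.998, 0.002, 0.001]
force: [3.3, 7.5, -1.4]
finger_gap: 0.137
gripper_force: 22.9
```

>>> step_arm --targets "0 0 0 0;0 0 0 0;0 0 0 0;0 0 0 0;0 0 0 0;0 0 0 0;0 0 0 0;0 0 0 0;0 0 0 0;0 0 0 0;0 0 0 0;0 0 0 0"

```text
t: 8.8
tcp_pos: [0.5114, -0.18, 0.163]
tool_rot: [-0.069, 0.998, 0.002, 0.001]
force: [3.9, 8.1, -1.2]
finger_gap: 0.133
gripper_force: 22.9
```

>>> step_arm --targets "0 0 0 0;0 0 0 0;0 0 0 0;0 0 0 0;0 0 0 0;0 0 0 0;0 0 0 0;0 0 0 0;0 0 0 0;0 0 0 0;0 0 0 0;0 0 0 0"

```text
t: 10.0
tcp_pos: [0.5114, -0.18, 0.163]
tool_rot: [-0.069, 0.998, 0.002, 0.001]
force: [2.6, 7.1, -0.9]
finger_gap: 0.139
gripper_force: 22.9
```

>>> step_arm --targets "0 0 0 0;0 0 0 0;0 0 0 0;0 0 0 0;0 0 0 0;0 0 0 0;0 0 0 0;0 0 0 0;0 0 0 0;0 0 0 0;0 0 0 0;0 0 0 0"

```text
t: 11.2
tcp_pos: [0.5113, -0.18, 0.163]
tool_rot: [-0.069, 0.998, 0.002, 0.001]
force: [3.6, 7.9, -2.1]
finger_gap: 0.134
gripper_force: 22.9
```

```bash
python3 -c "
from h import *
a=[]
for k in range(2):
    im=manip.snapshot('scene');a.append(im)
    if k==0:
        for _ in range(9): manip.snapshot('top')
print(manip.sense()['t'],np.abs(a[0].astype(int)-a[1])[180:250,270:340].mean(),np.abs(a[0].astype(int)-a[1])[280:350,270:340].mean())
a=[a[1],manip.snapshot('top')]
cv2.imwrite('pics/both5.png',np.hstack([cv2.resize(i[140:250,270:370,::-1],None,fx=4,fy=4,interpolation=cv2.INTER_CUBIC) for i in a]))
"
```

```text
11.75 0.3314285714285714 0.21292517006802722
```

View pics/both5.png

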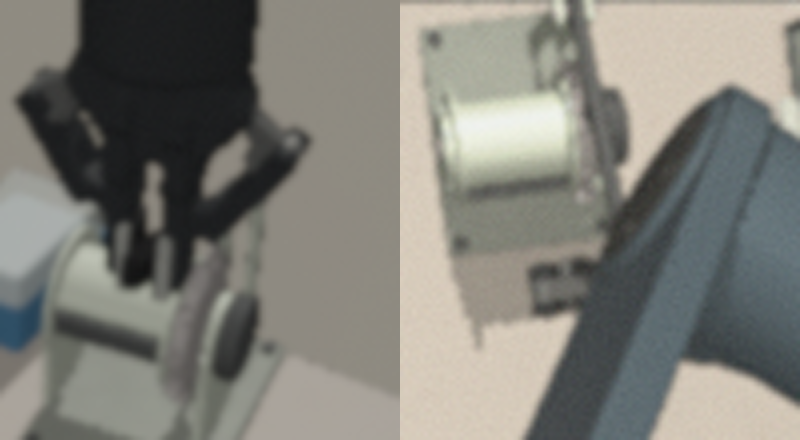

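The rib now faces level to the front (left crop, about (105,335)), at the drum's front edge (510,185) in the top crop, and nothing moves, so it has run back. Next I lower the pawl along the arc and open.

>>> step_arm --targets "3 0 10 0;5 0 18 0;6 0 26 0;7 0 34 0;8 0 42 0;9 0 49 0;9 0 49 0;9 0 49 0"

```text
t: 12.6
tcp_pos: [0.5004, -0.1815, 0.1143]
tool_rot: [-0.07, 0.998, 0.002, -0.001]
force: [-2.0, 6.5, 4.0]
finger_gap: 0.135
gripper_force: 23.6
```

>>> step_arm --targets "0 0 0 0;0 0 0 0;0 0 0 0;0 0 0 0;0 0 0 0;0 0 0 0" --gripper 0.3

```text
t: 13.2
tcp_pos: [0.5018, -0.1836, 0.1135]
tool_rot: [-0.07, 0.998, -0.0, 0.0]
force: [0.3, -0.2, -0.8]
finger_gap: 0.699
gripper_force: 0.0
```

>>> step_arm --targets "0 0 -30 0;0 0 -60 0;0 0 -100 0;0 0 -130 0;40 0 -130 0;80 0 -130 0;80 0 -130 0;80 0 -130 0;80 0 -130 0"

```text
t: 14.1
tcp_pos: [0.4235, -0.1951, 0.2438]
tool_rot: [-0.07, 0.998, -0.0, 0.001]
force: [0.2, 0.7, 0.2]
finger_gap: 0.702
gripper_force: 0.0
```

```bash
python3 -c "
from h import *
a=[manip.snapshot('scene'),manip.snapshot('top')]
print(manip.sense()['t'])
cv2.imwrite('pics/both6.png',np.hstack([cv2.resize(i[120:250,170:370,::-1],None,fx=2,fy=2,interpolation=cv2.INTER_CUBIC) for i in a]))
"
```

```text
14.2
```

View pics/both6.png

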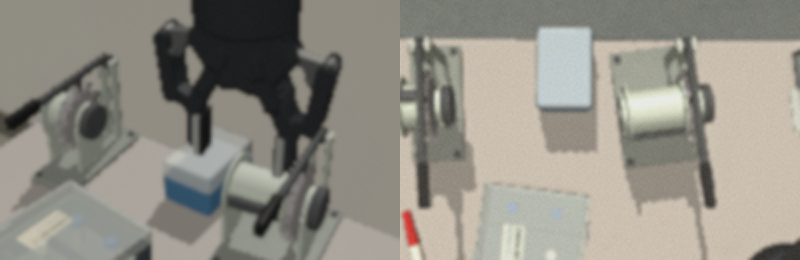

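The wide bar is back at pixel (324,212) in the top view, its original place, and the narrow pawl is down. One closer look at the rib.

```bash
python3 -c "
from h import *
a=[manip.snapshot('scene'),manip.snapshot('top')]
cv2.imwrite('pics/both7.png',np.hstack([cv2.resize(i[140:250,270:370,::-1],None,fx=4,fy=4,interpolation=cv2.INTER_CUBIC) for i in a]))
"
```

```text
(no output)
```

View pics/both7.png

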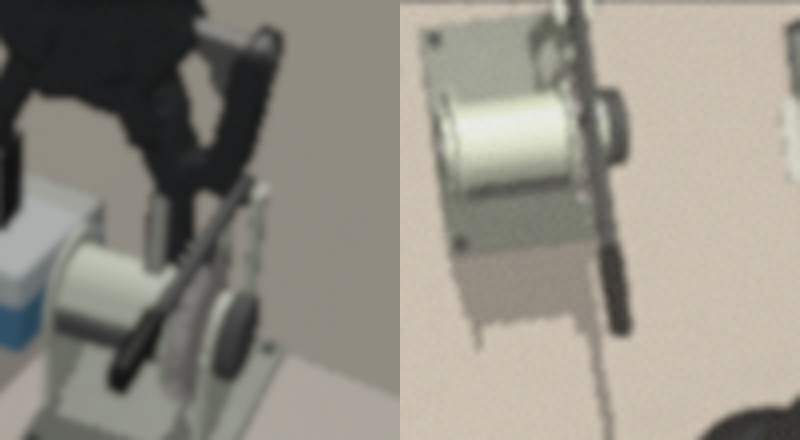

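The rib is still level to the front at about (90,330), the pawl is down with its bar at (130,355), and the gripper is clear. Handing in.

```bash
python3 -c "
from station import manip
print(manip.sign_off())"
```

```text
the job is handed in; nothing more can be done
None
```

I ran the wide winch's drum fully back and dropped its pawl between the teeth, left the narrow winch locked, and handed the job in at about 14 s with the arm clear; the hand-in returned no verdict.

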